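Lock the stop bar of a sanding jig with its index pin

TASK

Lock the stop of the sanding jig: take the long pin out of the wooden rack, leaving the short one in it, stand it point down in the guide hole on top of the jig and let go, so that it rests on the stop bar. Then push the bar's end plate, which faces the robot, gently towards the jig until the bar's hidden hole comes under the pin and the pin falls through bar and base; stop pushing once the bar locks, and leave the pin upright and fully home, with its head down on the guide block.

Things in the scene. Friction and masses are not known exactly. Their poses are not given: they have to be found in the camera images.
- long_pin: Steel pin, 98 mm long: shaft 12 mm thick, 58 mm long, with a tapered foot (6 mm flat), under a dark round head 26 mm thick, 40 mm high. About 0.12 kg. Origin at the tip of the foot, z towards the head. Starts upright in one of the rack holes, tip 8 mm and head 66 to 106 mm above the table, 20 mm higher than the short pin's.
- short_pin: The same pin with a shaft of only 38 mm (78 mm long in all), upright in the other rack hole, head 46 to 86 mm above the table. Origin at the tip of the foot. Stays where it is.
- rack: Wooden block, 150 (x) by 60 (y) by 32 mm, fixed on the table; origin at the centre of its underside. Two holes 14.5 mm wide and 24 mm deep, at x = -37.5 and +37.5 mm; which pin stands in which varies.
- jig: Fixed jig: plywood base 110 by 110 by 22 mm, two aluminium rails and, across them, an aluminium guide block 50 (x) by 106 (y) mm, top 65 mm above the table, and before it a thin cover plate. Origin on the table under the guide hole, z up; x points away from the robot within about 17 degrees. A steel stop bar (36 by 12 mm) slides along x under the guide block; a plywood fence stands on its far end.
- guide_mouth (a point): Centre of the mouth of the guide hole in the top of the guide block, 65 mm above the table. Hole 15 mm wide, 3 mm chamfer, upright through the 28 mm block; axes as the jig's. With the pin resting on the bar its tip is 29.5 mm below this point and the underside of its head 28.5 mm above it; home, the tip is 58 mm below and the head lies on the block.
- bar_channel (a point): On the jig, x = -55, z = 29.5 mm: where the bar leaves the base towards the robot; axes as the jig's. A stem clamped at a varying length in the bar carries an upright steel push plate, 70 mm wide (y, centred), 8 mm thick, 23 to 75 mm above the table. At the start its near face is 60 to 125 mm from here along -x (feel or see it). Pushing needs about 3 N; the bar stays where it is left.
- base_hole (a point): Mouth of the blind hole in the jig's base, 20 mm wide, under bar and guide hole. The bar's own hole, 18 mm wide and out of sight, starts 15 to 60 mm short (-x) of here, its distance from the push plate not being known. When it arrives, the pin drops 28 mm and the bar locks against it: the push force rises sharply, and the push plate is then still more than 30 mm before bar_channel. With no pin the bar runs on past.
Things that resemble listed ones, but are neither listed nor needed, are in the scene too. What is shaped like the long_pin but blue or pink is not meant.

How it is judged:
On the way:
1. the long pin stands released in the guide hole, resting on the stop bar (horizontal distance between long_pin and guide_mouth below 0.006 m and z of long_pin in the frame of guide_mouth between -0.034 and -0.022 m and angle between long_pin's own z axis and vertical below 0.15 rad and contact force between the fingers and long_pin below 0.1 N), for 0.2 s.
At the end, for the whole second after the job is handed in: The long pin is home in the jig: within 6 mm of the guide hole's axis, its tip at least 53 mm below the mouth of the guide hole (head within 5 mm of the block), within 0.15 rad of upright, at rest; the short pin is within 15 mm of where it stood (horizontal distance between long_pin and guide_mouth below 0.006 m and z of long_pin in the frame of guide_mouth between -0.062 and -0.053 m and angle between long_pin's own z axis and vertical below 0.15 rad and linear speed of long_pin below 0.02 m/s and distance of short_pin from where it was at the start of the episode below 0.015 m); the robot touches nothing.
It fails at once if the short pin is pulled out of the rack (distance of short_pin from where it was at the start of the episode above 0.015 m).
It fails at once if the bar is pushed hard (over 60 N) (contact force between the arm and jig above 60 N).
It also fails if it takes over 64 s, if anything falls off the work surface, if the arm or the gripper's body presses on something with over 40 N, if the wrist force passes 120 N, or if a joint passes its speed limit or range.

ROBOT

A 6-joint arm with a two-finger parallel gripper is mounted at the origin on a cart in front of the work surface, level with it; the furniture and walls round the work are solid. World frame = base frame: x ahead of the robot, y to its left, z up, the work surface at z = 0. Lengths are in m, angles in rad, forces in N, time in s.
With the tool pointing down it reaches from about 0.375 to 0.9 m from the base axis. Payload 3.1 kg.
Tool frame: the origin (TCP) lies between the finger pads; the fingertips stand 8 mm ahead of it and the grasp point (between the pads) lies 11 mm behind it; z points along the fingers, y is the line along which they close (so a half turn about z gives the same grasp; the last joint's range is limited). The gripper opens to 85 mm and grips with 20 to 120 N. Pads are 22 mm wide; open, the fingers measure 114 mm over their backs; the gripper's body (76 mm by 85 mm) begins 54 mm behind the grasp point. The pads swing forward as they close: fully open they stand 13 mm farther back than shut.
Start: joints at [-1.355, 0.527, 1.433, -0, 1.181, -0.178], TCP at [0.24, -0.577, 0.239] pointing down, gripper open.
Joint ranges: [-3.08, 3.08], [-0.75, 2.2], [0.22, 2.44], [-1.43, 4.57], [0, 2.65], [-2.85, 2.85]. Speed limits (rad/s): [2.79, 2.79, 3.14, 3.14, 3.14, 3.14].

INTERFACE

Orientations are given as a unit quaternion [x, y, z, w].
In Python, from station import readout, cams, sign_off gives the robot as it stands.
- The arm moves only by the tool send_rows, never from a script. Its argument "commands" is text: rows parted by semicolons, each of 5 numbers parted by spaces: the finger opening in mm, from 0 to 85.4, then the shift along the tool's x, y, z each as a share of 0.02 m, from -1 to 1, then the turn about the tool's z as a share of 4 degrees, from -1 to 1. In form: grip dx dy dz spin; .... A call has 1 to 20 rows; each row shifts and turns the commanded pose from where the row before left it, along the tool's axes as they then stand; what a row does not reach is not made up. A row lasts 1/12 s, in which the tool goes at most 41.7 mm and 7.16 degrees, less where a joint would pass 70% of its speed; a pose out of reach is approached as far as the arm can. A call with a number of a shift or a turn outside -1 to 1 is refused whole. A call with a gripper value outside its range is refused whole. The fingers move at their own pace and stop on an object; "grip_force" is the grip in N (left out, the last holds). Time passes only in rows, so rows that do not move let the fingers close. It gives the time, the measured TCP pose, the force, the opening and the grip force at its end, in the units of the state.
- readout.sense(): the state, without advancing time (a new reading comes with each control period).
- cams.snapshot(name): name is "side" or "top" or "wrist"; returns a dict with "pixels" (384x512x3 uint8, red, green, blue), "intrinsics" (3x3 intrinsics, pixels), "eye" and "rotation" of the camera in the world. Camera axes: x right, y down, z forward; pixel columns grow to the right and rows downward; lengths in m; the calibration is good to about 2 mm. A picture is of the moment at which its call begins. There is no depth.
- sign_off(): hands the job in; it is judged then, once.
The state is a dict: "t": time; "q": joint angles; "qd": joint speeds; "tau": joint torques, N m; "tcp_pos": TCP position; "tool_rot": TCP orientation; "force": force on the tool from outside, world axes, zero at the start; "ft_torque": the same for the moment, N m; "finger_gap": opening from 0.0 (shut) to 1.0 (fully open); "gripper_force": force on a finger pad.
Only numpy, scipy, OpenCV 4.12 (cv2) and the standard library are available. Lean on these libraries where they do the work, as an engineer would, in place of code of your own. Each camera call takes 0.05 s, during which the arm holds its last target. There are 200 camera calls.

## Working session

There is one attempt and no reset: what is moved stays moved. The work goes in short steps, Python scripts to look and compute and a tool call to move; the robot and the scene stay as the last step left them, time stands still between calls to the robot, and variables do not carry over. Pictures are saved under pics/ and viewed, at most 10 in all, crops included, and the job is handed in when it is done.

Besides the shell and the picture viewer there is one more tool, called after "Call:" by a JSON object that holds its "method" and its "body". send_rows: Moves the arm, as the interface text tells. Its arguments: {"type":"object","properties":{"commands":{"type":"string"},"grip_force":{"type":"number"}},"required":["commands"]}

```bash
mkdir -p pics; cat > h.py <<'E'
import numpy as np,cv2
from station import readout,cams,sign_off
def snap(n,f=None):
    s=cams.snapshot(n)
    if f: cv2.imwrite('pics/'+f,s['pixels'][:,:,::-1])
    return s
def ray(s,u,v):
    d=np.linalg.inv(np.array(s['intrinsics']))@[u,v,1]; return np.array(s['eye']),np.array(s['rotation'])@d
def onz(s,u,v,z):
    e,d=ray(s,u,v); return (e+d*(z-e[2])/d[2]).round(4)
def proj(s,p):
    c=np.array(s['rotation']).T@(np.array(p)-s['eye']); k=np.array(s['intrinsics'])@c; return (k[:2]/k[2]).round(1)
E
python3 - <<'E'
from h import *
import pickle
d={}
for n in('top','side'):
    d[n]=snap(n,n+'0.png'); print(n,d[n]['eye'],d[n]['rotation'],d[n]['intrinsics'])
pickle.dump(d,open('s0.pkl','wb'))
print(readout.sense())
E
```

```text
top [ 0.40724557 -0.09753871  0.88843691] [ 0.75470326 -0.64810079  0.06824742 -0.07570098] [[377.54613956   0.         259.91231449]
 [  0.         377.54613956 189.78560547]
 [  0.           0.           1.        ]]
side [0.35268363 0.61114118 0.48637101] [-0.13451298  0.85599972 -0.4951489   0.06323218] [[368.73359055   0.         255.62180477]
 [  0.         368.73359055 191.18175796]
 [  0.           0.           1.        ]]
{'t': 0.1, 'q': array([-1.35548154e+00,  5.28401796e-01,  1.43376841e+00, -2.76043235e-05,
        1.18138810e+00, -1.78480617e-01]), 'qd': array([ 0.00147371, -0.00226308, -0.00022471, -0.00100653,  0.00194493,
       -0.00118315]), 'tau': array([-5.52498847e-06, -4.43303204e+01, -1.78586322e+01, -2.53939797e-04,
        3.91265057e-03, -5.41597231e-06]), 'tcp_pos': array([ 0.23970625, -0.57653055,  0.23841571]), 'tool_rot': array([ 9.80676691e-01,  1.95632976e-01, -3.08612759e-05, -9.82423369e-04]), 'force': array([-0.46522697, -1.16264193, -0.13474215]), 'ft_torque': array([ 0.03351973,  0.01043868, -0.02528186]), 'gripper_force': 0.0, 'finger_gap': 0.9978133186243765}
```

View pics/top0.png

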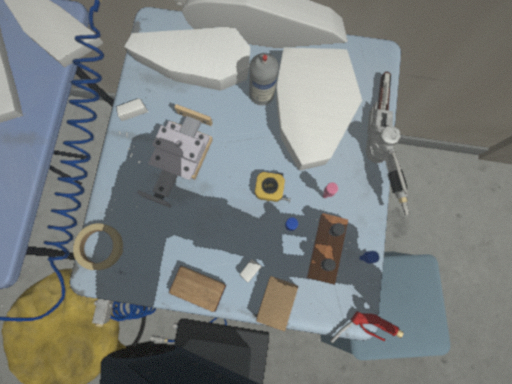

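View pics/side0.png

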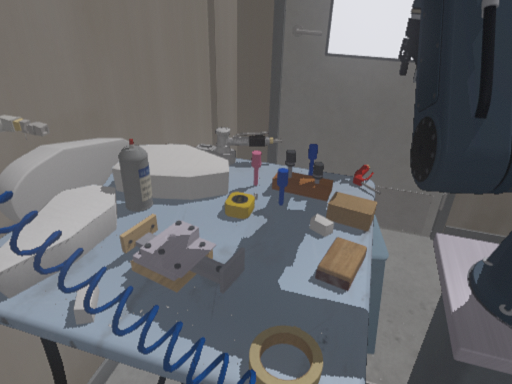

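The top view shows the rack around (328,248) with dark heads at about (338,229) and (327,265). The jig is around (182,148) with its push plate at about (157,198). In the side view the rack heads are at (291,158) and (318,170). `rotation` is a quaternion, so I'll fix the helper and zoom in.

```bash
sed -i "s/import numpy as np,cv2/import numpy as np,cv2\nfrom scipy.spatial.transform import Rotation as R/; s/    return s$/    s['rotation']=R.from_quat(s['rotation']).as_matrix(); return s/" h.py
python3 - <<'E'
from h import *
import pickle
d=pickle.load(open('s0.pkl','rb'))
for n in d: d[n]['rotation']=R.from_quat(d[n]['rotation']).as_matrix(); print(d[n]['rotation'].round(2).tolist())
pickle.dump(d,open('s0.pkl','wb'))
t=d['top']['pixels'];s=d['side']['pixels']
f=lambda im,x,y,w,h:cv2.resize(im[y:y+h,x:x+w],(400,300),interpolation=cv2.INTER_CUBIC)
m=np.vstack([np.hstack([f(t,120,95,140,105),f(t,280,200,100,75)]),np.hstack([f(s,110,190,160,120),f(s,240,130,120,90)])])
cv2.imwrite('pics/m.png',m[:,:,::-1])
T=d['top']
for p in[(338,229),(327,265)]: print(onz(T,*p,.106),onz(T,*p,.086))
print(onz(T,182,155,.065),onz(T,157,198,.05))
E
```

```text
[[0.15, -0.97, 0.2], [-0.99, -0.15, 0.03], [0.0, -0.2, -0.98]]
[[-0.96, -0.17, 0.24], [-0.29, 0.47, -0.83], [0.02, -0.86, -0.5]]
[ 0.5104 -0.2495  0.106 ] [ 0.513  -0.2534  0.086 ]
[ 0.4342 -0.2354  0.106 ] [ 0.4349 -0.2389  0.086 ]
[0.6292 0.111  0.065 ] [0.5256 0.1511 0.05  ]
```

View pics/m.png

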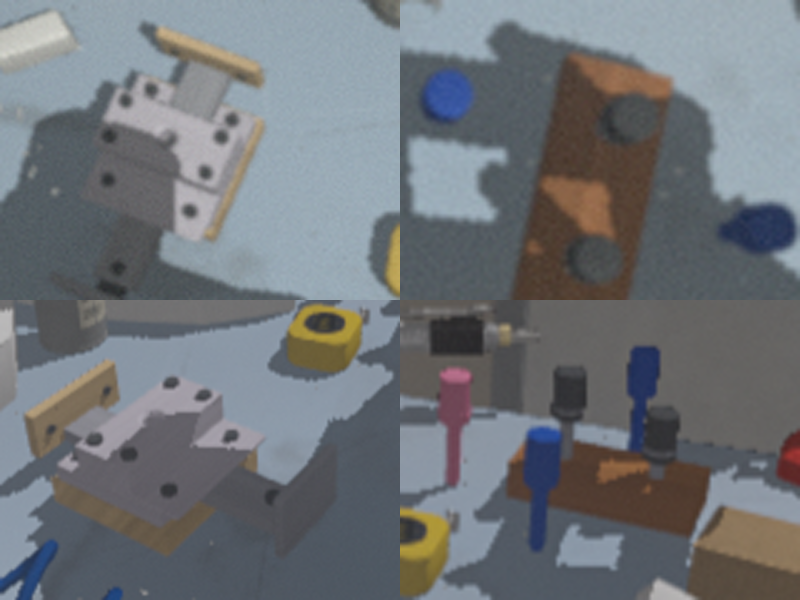

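In the zoomed montage the far rack pin, top view (338,229.5), shows more shaft. The near pin is at (329,264.7). The guide hole is at about (179,143) in top and (172,235) in side. I'll triangulate these.

```bash
cat >> h.py <<'E'
def tri(a,pa,b,pb):
    ea,da=ray(a,*pa);eb,db=ray(b,*pb)
    k=np.linalg.lstsq(np.c_[da,-db],eb-ea,rcond=None)[0]
    A,B=ea+k[0]*da,eb+k[1]*db
    return ((A+B)/2).round(4),np.linalg.norm(A-B).round(4)
E
python3 - <<'E'
from h import *
import pickle
d=pickle.load(open('s0.pkl','rb'));T,S=d['top'],d['side']
for n,a,b in[('far',(338,229.5),(291,152)),('near',(329,264.7),(318,163.5)),('hole',(178.8,143),(172,235))]: print(n,tri(T,a,S,b))
print(onz(T,178.8,143,.065),onz(S,172,235,.065))
# plate/fence/rails axis
c=lambda x,y:(120+x/2.857,95+y/2.857)
# jig axis: cover/guide-block edges
for n,p,z in[('fenceL',c(158,30),.06),('fenceR',c(262,75),.06),('gbL',c(125,80),.065),('gbR',c(243,118),.065),('bolt1',c(125,100),.065),('bolt2',c(221,137),.065)]: print(n,onz(T,*p,z))
cs=lambda x,y:(110+x/2.5,190+(y-300)/2.5)
for n,p in[('plate top far?',cs(335,447)),('plate top near',cs(283,497))]: print(n,onz(S,*p,.075))
E
```

```text
far (array([ 0.5108, -0.2507,  0.1001]), np.float64(0.0014))
near (array([ 0.4375, -0.2434,  0.0828]), np.float64(0.0026))
hole (array([0.6553, 0.1232, 0.066 ]), np.float64(0.0011))
[0.6562 0.1237 0.065 ] [0.6554 0.1221 0.065 ]
fenceL [0.747 0.151 0.06 ]
fenceR [0.7214 0.0597 0.06  ]
gbL [0.6984 0.1673 0.065 ]
gbR [0.6811 0.0674 0.065 ]
bolt1 [0.6817 0.1639 0.065 ]
bolt2 [0.6627 0.0818 0.065 ]
plate top far? [0.511  0.1289 0.075 ]
plate top near [0.5267 0.1881 0.075 ]
```

The far pin's top comes out near 0.10 and the near one's at 0.083, so the far one is the long pin at (0.511,-0.250). The spacing is 73 mm, which agrees with 75. The guide mouth is at (0.655,0.123) and the jig yaw about -15°. Moving above the pin.

Call:
{"method": "send_rows", "body": {"commands": "50 0.99 -0.52 0 0;50 0.99 -0.52 0 0;50 0.99 -0.52 0 0;50 0.99 -0.52 0 0;50 0.99 -0.52 0 0;50 0.99 -0.52 0 0;50 0.99 -0.52 0 0;50 0.99 -0.52 0 0;50 0.99 -0.52 0 0;50 0.99 -0.52 0 0;50 0.99 -0.52 0 0;50 0.99 -0.52 0 0;50 0.99 -0.52 0 0;50 0.99 -0.52 0 0;50 0.99 -0.52 0 0;50 0.99 -0.52 0 0;50 0.99 -0.52 0 0;50 0.99 -0.52 0 0;50 0.99 -0.52 0 0", "grip_force": 40}}

```text
t: 1.68
tcp_pos: [0.5118, -0.2491, 0.2389]
tool_rot: [0.981, 0.196, -0.0, -0.0]
force: [0.5, -0.7, -0.1]
finger_gap: 0.585
gripper_force: 0.0
```

Call:
{"method": "send_rows", "body": {"commands": "50 0 0 0 1;50 0 0 0 1;50 0 0 0 1;50 0 0 0 1;50 0 0 0 1;50 0 0 0 1;50 0 0 0 1;50 0 0 0 0;50 0 0 0 0"}}

```text
t: 2.43
tcp_pos: [0.5112, -0.2501, 0.239]
tool_rot: [0.999, -0.047, -0.0, -0.0]
force: [-0.7, 0.1, 0.4]
finger_gap: 0.582
gripper_force: 0.0
```

```bash
python3 - <<'E'
from h import *
import pickle
s=snap('wrist','w1.png');pickle.dump(s,open('w1.pkl','wb'));r=readout.sense()
print(r['t'],r['tcp_pos'],R.from_quat(r['tool_rot']).as_matrix().round(3).tolist(),r['force'],s['eye'],s['rotation'].round(2).tolist())
print(proj(s,[.511,-.25,.106]),proj(s,[.4375,-.2434,.086]))
E
```

```text
2.4833 [ 0.51124189 -0.25016628  0.23903721] [[0.996, -0.093, -0.001], [-0.093, -0.996, 0.0], [-0.001, -0.0, -1.0]] [-0.50021613 -0.34140098  0.21320217] [ 0.59298453 -0.25821426  0.37447078] [[-0.09, -0.94, -0.32], [-1.0, 0.09, 0.03], [0.0, 0.32, -0.95]]
[254.6 187.6] [254.9 247.6]
```

View pics/w1.png

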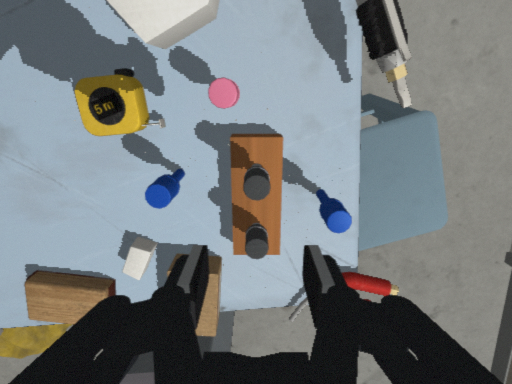

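The wrist view shows the long pin's head at about (257,187), against a predicted (254.6,187.6), and the short one at (257,242). I'll correct 1.5 mm along tool y, descend and grip.

Call:
{"method": "send_rows", "body": {"commands": "50 0 0.08 0.95 0;50 0 0 1 0;50 0 0 1 0;50 0 0 1 0;50 0 0 1 0;50 0 0 1 0;50 0 0 1 0;50 0 0 0.5 0;50 0 0 0.5 0;50 0 0 0 0;15 0 0 0 0;15 0 0 0 0;15 0 0 0 0;15 0 0 0 0;15 0 0 0 0;15 0 0 0 0", "grip_force": 40}}

```text
t: 3.82
tcp_pos: [0.5119, -0.2524, 0.0813]
tool_rot: [0.999, -0.047, 0.001, 0.001]
force: [0.5, -0.0, 3.4]
finger_gap: 0.294
gripper_force: 39.7
```

Call:
{"method": "send_rows", "body": {"commands": "15 0 0 -0.4 0;15 0 0 -0.7 0;15 0 0 -0.9 0;15 0 0 -1 0;15 0 0 -1 0;15 0 0 -1 0;15 0 0 -1 0;15 0 0 -1 0;15 0 0 -1 0;15 0 0 0 0;15 0 0 0 0"}}

```text
t: 4.73
tcp_pos: [0.5114, -0.252, 0.2413]
tool_rot: [0.999, -0.047, 0.001, 0.001]
force: [-0.6, 0.3, -1.4]
finger_gap: 0.29
gripper_force: 39.6
```

```bash
python3 - <<'E'
from h import *
import pickle
a=snap('wrist','w2.png');b=snap('side')
cv2.imwrite('pics/m2.png',np.hstack([a['pixels'][40:384,130:390],cv2.resize(b['pixels'][90:262,240:440],(400,344))])[:,:,::-1])
r=readout.sense();print(r['tcp_pos'],r['finger_gap'],r['force'],r['tool_rot'])
p=r['tcp_pos']; print(proj(b,p),proj(b,p-[0,0,.073]),proj(a,p),proj(a,p-[0,0,.073]))
M=R.from_quat(r['tool_rot']).as_matrix();print(M.T@(np.array([.6553,.1232,.24])-p))
E
```

```text
[ 0.51030464 -0.25119994  0.23917531] 0.2901946743494585 [-0.67618486  0.7574805  -1.67704267] [ 9.98872856e-01 -4.74460378e-02 -1.13975180e-03 -7.69496335e-04]
[295.8  98.4] [293.5 127.6] [253.1 262.7] [253.6 211.6]
[ 0.10885336 -0.38645869 -0.00052821]
```

View pics/m2.png

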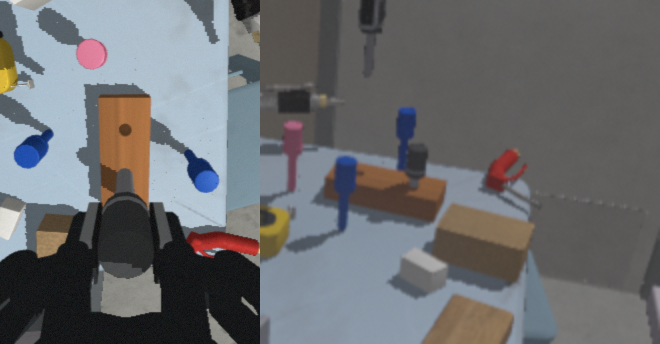

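The pin is held upright, its tip at about (255,212) in the wrist view, and the short pin is still in the rack. Moving over the jig.

Call:
{"method": "send_rows", "body": {"commands": "15 0.15 -0.5 0 0;15 0.28 -0.98 0 0;15 0.28 -0.98 0 0;15 0.28 -0.98 0 0;15 0.28 -0.98 0 0;15 0.28 -0.98 0 0;15 0.28 -0.98 0 0;15 0.28 -0.98 0 0;15 0.28 -0.98 0 0;15 0.28 -0.98 0 0;15 0.28 -0.98 0 0;15 0.28 -0.98 0 0;15 0.28 -0.98 0 0;15 0.28 -0.98 0 0;15 0.28 -0.98 0 0;15 0.28 -0.98 0 0;15 0.28 -0.98 0 0;15 0.28 -0.98 0 0;15 0.28 -0.98 0 0;15 0.28 -0.98 0 0"}}

```text
t: 6.5
tcp_pos: [0.6555, 0.1203, 0.2383]
tool_rot: [0.999, -0.047, -0.002, -0.0]
force: [0.1, 0.1, -1.1]
finger_gap: 0.292
gripper_force: 39.6
```

Call:
{"method": "send_rows", "body": {"commands": "15 0.02 -0.06 0 0.6;15 0 0 0 0.6;15 0 0 0 0.5;15 0 0 0 0;15 0 0 0 0"}}

```text
t: 6.92
tcp_pos: [0.6561, 0.1202, 0.2388]
tool_rot: [0.994, -0.106, -0.001, 0.0]
force: [0.5, -0.0, -1.5]
finger_gap: 0.292
gripper_force: 39.7
```

```bash
python3 - <<'E'
from h import *
import pickle
a=snap('wrist','w3.png');b=snap('side');pickle.dump((a,b),open('w3.pkl','wb'))
cv2.imwrite('pics/m3.png',np.hstack([cv2.resize(a['pixels'][60:260,150:350],(400,400)),cv2.resize(b['pixels'][140:290,110:260],(400,400))])[:,:,::-1])
r=readout.sense();p=r['tcp_pos'];print(r['t'],p,r['finger_gap'],r['force'],r['tool_rot'])
q=np.r_[p[:2],p[2]-.073];print(proj(a,q),proj(b,q),proj(a,[.6553,.1232,.065]),proj(b,[.6553,.1232,.065]))
E
```

```text
7.0167 [0.65641936 0.11985973 0.23939777] 0.2894512132660485 [ 0.1583866  -0.09476996 -1.45814597] [ 9.94343349e-01 -1.06209978e-01 -8.62429018e-04  3.06964764e-05]
[254.9 210.5] [166.9 187.2] [252.1 177.1] [171.8 235.3]
```

View pics/m3.png

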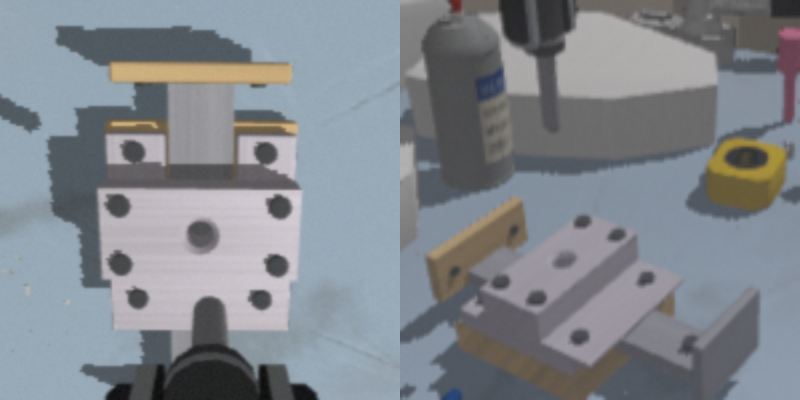

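The guide hole is at wrist (251.5,178) and side (171.9,237.1). The tip is at wrist (254.5,210) and side (166.3,188.7), which agrees with the held-pin prediction.

```bash
python3 - <<'E'
from h import *
import pickle
a,b=pickle.load(open('w3.pkl','rb'))
h=onz(a,251.5,178,.065);t=onz(a,254.5,210,.166);print(h,t,tri(a,(251.5,178),b,(171.9,237.1)),tri(a,(254.5,210),b,(166.3,188.7)))
M=R.from_quat([.99434,-.1062,-.0009,0]).as_matrix()
print((M.T@(h-t))/.02, (M.T@(np.array([.6553,.1232,.065])-[.6561,.120,.166]))/.02)
E
```

```text
[0.6545 0.124  0.065 ] [0.6567 0.1201 0.166 ] (array([0.6541, 0.1245, 0.0623]), np.float64(0.0009)) (array([0.6567, 0.1207, 0.1642]), np.float64(0.0015))
[-0.13966385 -0.16833477  5.05022598] [-0.06385097 -0.14890825  5.050094  ]
```

Call:
{"method": "send_rows", "body": {"commands": "15 -0.11 -0.17 0.6 0;15 0 0 1 0;15 0 0 1 0;15 0 0 1 0;15 0 0 0.7 0;15 0 0 0.4 0;15 0 0 0.3 0;15 0 0 0 0"}}

```text
t: 7.68
tcp_pos: [0.6549, 0.1233, 0.1391]
tool_rot: [0.994, -0.107, -0.001, 0.0]
force: [0.7, -0.2, -1.2]
finger_gap: 0.288
gripper_force: 39.7
```

Call:
{"method": "send_rows", "body": {"commands": "15 0 0 0.25 0;15 0 0 0.25 0;15 0 0 0.25 0;15 0 0 0 0"}}

```text
t: 8.02
tcp_pos: [0.6559, 0.124, 0.125]
tool_rot: [0.994, -0.107, 0.001, -0.001]
force: [0.9, 2.0, -3.0]
finger_gap: 0.296
gripper_force: 40.0
```

Call:
{"method": "send_rows", "body": {"commands": "15 0.02 -0.05 0.2 0;15 0 0 0.2 0;15 0 0 0.2 0;15 0 0 0 0"}}

```text
t: 8.35
tcp_pos: [0.6559, 0.1244, 0.1124]
tool_rot: [0.994, -0.107, -0.0, -0.0]
force: [1.2, 1.8, -2.3]
finger_gap: 0.287
gripper_force: 39.8
```

Call:
{"method": "send_rows", "body": {"commands": "15 0 -0.05 0.08 0;15 0 0 0.05 0;15 0 0 0 0;15 0 0 0 0"}}

```text
t: 8.68
tcp_pos: [0.6561, 0.125, 0.1106]
tool_rot: [0.994, -0.107, -0.0, 0.0]
force: [-0.2, 0.4, -0.9]
finger_gap: 0.29
gripper_force: 39.8
```

Free of side load and about 2 mm above the bar. Releasing, then rising clear.

Call:
{"method": "send_rows", "body": {"commands": "35 0 0 0 0;45 0 0 0 0;50 0 0 0 0;50 0 0 0 0;50 0 0 0 0;50 0 0 -0.5 0;50 0 0 -1 0;50 0 0 -1 0;50 0 0 -1 0;50 0 0 -1 0;50 0 0 0 0"}}

```text
t: 9.6
tcp_pos: [0.6593, 0.1254, 0.2065]
tool_rot: [0.994, -0.107, 0.005, -0.001]
force: [0.7, 0.0, 0.6]
finger_gap: 0.584
gripper_force: 0.0
```

```bash
python3 - <<'E'
from h import *
a=snap('wrist','w4.png');b=snap('side')
cv2.imwrite('pics/m4.png',np.hstack([cv2.resize(a['pixels'][60:310,130:380],(400,400)),cv2.resize(b['pixels'][160:310,110:260],(400,400))])[:,:,::-1])
r=readout.sense();print(r['t'],r['tcp_pos'],r['tool_rot'],r['force'])
for z in(.1335,.0935):print(proj(a,[.655,.1238,z]),proj(b,[.655,.1238,z]))
E
```

```text
9.7 [0.65687238 0.12529289 0.20230979] [ 9.94307155e-01 -1.06542080e-01  1.42730534e-03 -1.70047968e-04] [-0.43876637  0.04359228 -0.6256967 ]
[258.1 216.8] [168.3 204.5]
[257.8 199.7] [170.4 223. ]
```

View pics/m4.png

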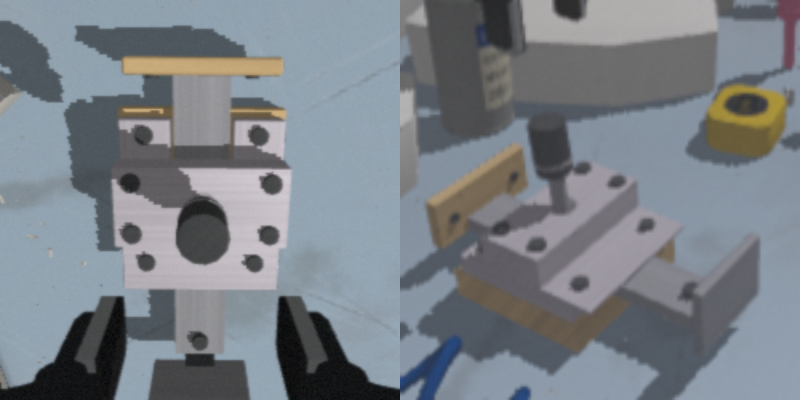

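The pin stands upright in the guide with its head raised, resting on the bar: head at side about (167,214), at the predicted height. The plate's top edge runs from side (220.6,274.4) to (243.9,248.5), and its far edge is at wrist (228–283,285).

```bash
python3 - <<'E'
from h import *
a=snap('wrist');b=snap('side')
H=np.array([.655,.124]);th=np.radians(-15);X=np.array([np.cos(th),np.sin(th)]);Y=np.array([-X[1],X[0]])
for P in (onz(b,220.6,274.4,.075),onz(b,243.9,248.5,.075),onz(a,228,285,.075),onz(a,283,285,.075)): d=P[:2]-H;print(P,d@X,d@Y)
r=readout.sense();M=R.from_quat(r['tool_rot']).as_matrix()
t=np.r_[H-.185*X,.06];print('start',t,M.T@(t-r['tcp_pos'])/.02,r['tcp_pos'])
E
```

```text
[0.5259 0.2016 0.075 ] -0.1447853820738743 0.041542305397296274
[0.5114 0.1281 0.075 ] -0.1397681067400306 -0.03320611898893682
[0.5625 0.1738 0.075 ] -0.10223732737784438 0.02416234447721244
[0.5506 0.1186 0.075 ] -0.09944503342102516 -0.03223670777066415
start [0.47630372 0.17188152 0.06      ] [-9.23767365 -0.38422759  7.01444736] [0.6554911  0.12522087 0.19995912]
```

The wrist edge is the bottom of the plate's far face (z=0.023), so the far face is at -0.136 and the near face at -0.144 m from the hole. That matches the side view. Backing off over the push start, closing the fingers, then descending.

Call:
{"method": "send_rows", "body": {"commands": "0 -0.5 -0.04 0 0.7;0 -0.97 -0.09 0 0;0 -0.97 -0.09 0 0;0 -0.97 -0.09 0 0;0 -0.97 -0.09 0 0;0 -0.97 -0.09 0 0;0 -0.97 -0.09 0 0;0 -0.97 -0.09 0 0;0 -0.97 -0.09 0 0;0 -0.97 -0.09 0 0;0 0 0 0 0;0 0 0 0 0"}}

```text
t: 10.8
tcp_pos: [0.4812, 0.1892, 0.1999]
tool_rot: [0.991, -0.13, -0.001, 0.0]
force: [0.5, -0.0, 0.1]
finger_gap: 0.001
gripper_force: 0.0
```

```bash
python3 - <<'E'
from h import *
r=readout.sense();M=R.from_quat(r['tool_rot']).as_matrix()
H=np.array([.655,.124]);X=np.array([np.cos(-.262),np.sin(-.262)])
print(r['t'],r['tcp_pos'],M[:,0],r['finger_gap'],M.T@(np.r_[H-.185*X,.048]-r['tcp_pos'])/.02)
E
```

```text
10.8 [0.48117541 0.18922871 0.19990113] [ 0.96606817 -0.25828074 -0.00182985] 0.0009477263768122703 [2.60198784e-03 8.91294058e-01 7.59597099e+00]
```

Call:
{"method": "send_rows", "body": {"commands": "0 0 0.89 0.6 0;0 0 0 1 0;0 0 0 1 0;0 0 0 1 0;0 0 0 1 0;0 0 0 1 0;0 0 0 1 0;0 0 0 0.6 0;0 0 0 0.4 0;0 0 0 0 0"}}

```text
t: 11.63
tcp_pos: [0.4778, 0.1713, 0.0467]
tool_rot: [0.991, -0.131, -0.001, 0.0]
force: [-0.3, -0.7, -0.2]
finger_gap: -0.002
gripper_force: 0.0
```

Call:
{"method": "send_rows", "body": {"commands": "0 0.3 0 0 0;0 0.3 0 0 0;0 0.2 0 0 0;0 0.2 0 0 0;0 0.1 0 0 0;0 0.1 0 0 0"}}

```text
t: 12.13
tcp_pos: [0.5016, 0.1656, 0.0492]
tool_rot: [0.991, -0.131, 0.001, -0.0]
force: [-0.2, 1.2, 0.8]
finger_gap: 0.0
gripper_force: 0.0
```

Call:
{"method": "send_rows", "body": {"commands": "0 0.1 0 0 0;0 0.1 0 0 0;0 0.1 0 0 0;0 0.1 0 0 0;0 0.1 0 0 0"}}

```text
t: 12.55
tcp_pos: [0.5094, 0.1632, 0.0486]
tool_rot: [0.991, -0.131, -0.001, 0.0]
force: [-2.1, 1.0, 1.7]
finger_gap: 0.001
gripper_force: 1.4
```

Call:
{"method": "send_rows", "body": {"commands": "0 0.08 0 0 0;0 0.08 0 0 0;0 0.08 0 0 0"}}

```text
t: 12.8
tcp_pos: [0.5141, 0.1621, 0.0486]
tool_rot: [0.991, -0.131, -0.001, 0.0]
force: [-3.8, 3.4, 1.1]
finger_gap: 0.001
gripper_force: 1.7
```

Call:
{"method": "send_rows", "body": {"commands": "0 0.08 0 0 0;0 0.08 0 0 0;0 0.08 0 0 0"}}

```text
t: 13.05
tcp_pos: [0.5196, 0.1607, 0.0486]
tool_rot: [0.991, -0.131, -0.0, -0.0]
force: [-4.1, 3.6, 1.3]
finger_gap: -0.001
gripper_force: 1.7
```

Call:
{"method": "send_rows", "body": {"commands": "0 0.07 0 0 0;0 0.07 0 0 0;0 0.07 0 0 0"}}

```text
t: 13.3
tcp_pos: [0.5239, 0.1595, 0.0486]
tool_rot: [0.991, -0.131, -0.0, -0.0]
force: [-2.9, 3.3, 0.2]
finger_gap: -0.001
gripper_force: 1.7
```

Call:
{"method": "send_rows", "body": {"commands": "0 0.07 0 0 0;0 0.07 0 0 0;0 0.07 0 0 0"}}

```text
t: 13.55
tcp_pos: [0.5279, 0.1583, 0.0486]
tool_rot: [0.991, -0.131, -0.0, 0.0]
force: [-2.0, 2.3, 0.1]
finger_gap: -0.004
gripper_force: 1.6
```

Call:
{"method": "send_rows", "body": {"commands": "0 0.07 0 0 0;0 0.07 0 0 0;0 0.07 0 0 0"}}

```text
t: 13.8
tcp_pos: [0.5322, 0.1572, 0.0487]
tool_rot: [0.991, -0.131, 0.0, 0.0]
force: [-2.3, 2.5, -0.7]
finger_gap: -0.004
gripper_force: 1.5
```

Call:
{"method": "send_rows", "body": {"commands": "0 0.07 0 0 0;0 0.07 0 0 0;0 0.07 0 0 0"}}

```text
t: 14.05
tcp_pos: [0.5363, 0.1561, 0.0487]
tool_rot: [0.991, -0.131, 0.0, -0.0]
force: [-2.9, 2.7, -0.0]
finger_gap: 0.002
gripper_force: 1.4
```

Call:
{"method": "send_rows", "body": {"commands": "0 0.07 0 0 0;0 0.07 0 0 0;0 0.07 0 0 0"}}

```text
t: 14.3
tcp_pos: [0.5402, 0.1551, 0.0487]
tool_rot: [0.991, -0.131, 0.0, -0.0]
force: [-1.5, 3.5, 0.8]
finger_gap: 0.004
gripper_force: 1.5
```

Call:
{"method": "send_rows", "body": {"commands": "0 0.07 0 0 0;0 0.07 0 0 0;0 0.07 0 0 0"}}

```text
t: 14.55
tcp_pos: [0.5416, 0.1547, 0.0487]
tool_rot: [0.991, -0.131, -0.003, -0.0]
force: [-8.0, 7.3, 5.4]
finger_gap: 0.003
gripper_force: 4.8
```

Call:
{"method": "send_rows", "body": {"commands": "0 0.07 0 0 0;0 0.07 0 0 0;0 0.07 0 0 0"}}

```text
t: 14.8
tcp_pos: [0.5418, 0.1545, 0.0487]
tool_rot: [0.991, -0.131, -0.007, 0.0]
force: [-14.0, 9.7, 10.8]
finger_gap: -0.004
gripper_force: 8.2
```

The force rose sharply and the motion stopped, so the bar is locked. I'll back off so nothing touches it, and check.

Call:
{"method": "send_rows", "body": {"commands": "0 -0.3 0 0 0;0 -0.6 0 0 0;0 -1 0 0 0;0 -1 0 0 0;0 0 0 -1 0;0 0 0 -1 0;0 0 0 -1 0;0 0 0 -1 0;0 0 0 -1 0;0 0 0 -1 0;0 0 0 0 0;0 0 0 0 0"}}

```text
t: 15.8
tcp_pos: [0.4943, 0.1676, 0.1702]
tool_rot: [0.991, -0.131, 0.003, -0.0]
force: [-0.0, 0.4, 0.1]
finger_gap: 0.002
gripper_force: 0.0
```

```bash
python3 - <<'E'
from h import *
b=snap('side');t=snap('top')
cv2.imwrite('pics/m5.png',np.hstack([cv2.resize(t['pixels'][90:240,110:260],(400,400)),cv2.resize(b['pixels'][160:310,110:260],(400,400))])[:,:,::-1])
r=readout.sense();print(r['t'],r['tcp_pos'],r['force'])
for z in(.105,.065):print(proj(b,[.655,.124,z]))
E
```

```text
15.9 [0.49233457 0.16756887 0.16830182] [-0.03565075 -0.35246833 -1.55903758]
[169.8 217.9]
[171.7 235.6]
```

View pics/m5.png

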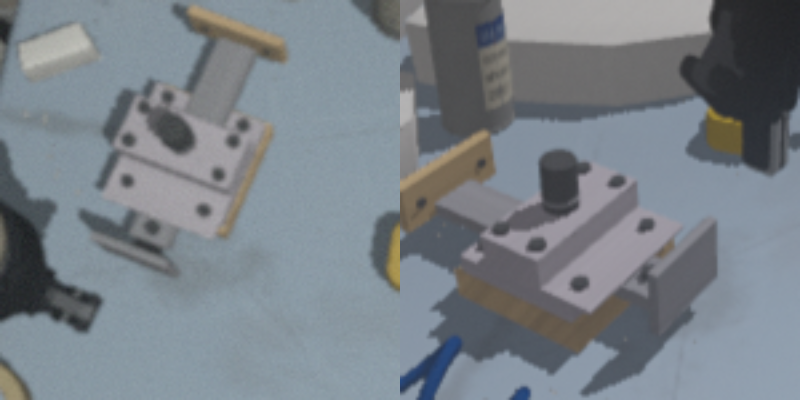

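The pin's head is down on the block: side view, head from about (169,219) to (171,239), as predicted for home. It is upright, and the gripper is clear.

```bash
python3 -c "
from station import sign_off
print(sign_off())"
```

```text
the job is handed in; nothing more can be done
None
```

The long pin is home in the jig, upright with its head on the guide block. The bar is locked, the short pin is still in the rack, and the job was handed in at about 16 s with the arm clear; no verdict came back.

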